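# Shut and clamp the kernel cutter

## Task

The kernel cutter stands open in its clamping fixture. Push its perforated top plate over until it lies shut, then push the toggle clamp's handle outward and down past its dead point until it snaps into lock with the pad on the plate. Work with fingertips only: pinch and lift nothing, leave the cutter in its nest, and do not disturb the jar, the dish or the scoop beside it.

Things in the scene. Friction and masses are not known exactly. Their poses are not given: they have to be found in the camera images.
- fixture: Fixed aluminium board, 190 x 200 x 12 mm, on the console top, spanning x -87..103, y -63..137 mm. Origin on the console top under the middle of the cutter's nest; x points from the cutter's black knob to its hinge (away from the robot), y to the clamp, z up. Low dark steel blocks, 10 mm above the board, hold the cutter with about 1.5 mm play.
- cutter: Kernel cutter, a flat metal device 158 x 80 x 30 mm with a perforated hinged top plate and a black knob at its front (-x); 0.78 kg, loose in the nest. Origin at the centre of its underside (12 mm above the console), axes as the fixture's. Its blade with the knob is fixed.
- cutter_top_plate (a joint): Hinge of the top plate, rad: 0 shut, 1.57 upright, 2.01 stop leaning back. Starts 1.57 to 1.74, where friction holds it. Axis along the cutter's y at x +72 mm, 24 mm above its underside. Plate 78 mm wide (y -39..39), 7 mm thick, top face through the axis, 126 mm long (134 with tab). Pushed from behind (+x side) toward the front to below about 1.1 it falls shut.
- plate_edge (a point): Mid-thickness point on the plate's centre line, 120 mm from the hinge, close to its free edge. With the plate upright it is about 156 mm above the console; shut, the plate's upper face is 36 mm above the console.
- clamp: Steel toggle clamp fixed on the board at the fixture's +y side; foot 46 x 64 mm. Origin at the foot's centre on the board's top (12 mm above the console), axes as the fixture's. Open, its steel arm with rubber pad stands upright at y -10 mm, top about 140 mm above the console; the taller black handle stands at y +10 mm. Both swing in the y-z plane; the handle drives the arm down onto the plate.
- clamp_handle (a joint): Handle angle, rad: 0 = open, leaning 0.09 rad from upright toward the cutter; grows as it swings outward (clamp's +y) and down; 1.48 = locked at its stop, 0.18 rad above level. An over-centre spring drives it back to 0 below the dead point at 1.05, and on to 1.48 beyond it. Pushed squarely 110 mm from its pivot it resists with up to about 5 N.
- handle_pivot (a point): Axis of the clamp's handle, parallel to the clamp's x; 62 mm above the console, 10 mm outward (+y) of the clamp's origin. Fixed.
- handle_grip (a point): Point on the centre line of the handle's black grip, 110 mm from the pivot. The grip is a round rod of 18 mm diameter from 52 to 132 mm from the pivot. Moves with the handle.
- jar: Bystander: loose glass sample jar with black screw cap, 58 mm diameter, 82 mm high, origin at the centre of its underside; stands on the fixture's -y side.
- dish: Bystander: loose glass dish of pale malt, 94 mm diameter, 16 mm high, origin at the centre of its underside; on the fixture's -y side.
- scoop: Bystander: loose metal sample scoop, 122 x 33 x 19 mm, lying on the fixture's -y side; origin at the centre of its underside.
Mind the look-alikes: they are no part of the job. Leave any turquoise look-alike of the cutter alone.

How it is judged:
On the way, in this order (a step that is already met when the one before it is completed fails the run):
1. the top plate lies shut while the clamp is still open (value of joint cutter_top_plate below 0.06 rad and value of joint clamp_handle below 0.9 rad), for 0.2 s.
2. the clamp handle has snapped into lock (value of joint clamp_handle above 1.4 rad), for 0.2 s.
At the end, for the whole second after the job is handed in: The top plate lies shut (within 0.06 rad), the clamp handle stays locked by itself (beyond 1.4 rad), and the cutter rests in its nest within 12 mm of where it started (value of joint cutter_top_plate below 0.06 rad and value of joint clamp_handle above 1.4 rad and linear speed of cutter below 0.02 m/s and distance of cutter from where it was at the start of the episode below 0.012 m); the robot touches nothing.
It fails at once if the clamp is thrown while the top plate is open (value of joint clamp_handle above 1 rad and value of joint cutter_top_plate above 0.3 rad).
It fails at once if the cutter is lifted or pushed out of its nest (distance of cutter from where it was at the start of the episode above 0.012 m or angle between cutter's own z axis and vertical above 0.15 rad).
It fails at once if the jar is moved, lifted or tipped (distance of jar from where it was at the start of the episode above 0.02 m or angle between jar's own z axis and vertical above 0.3 rad).
It fails at once if the dish is moved or lifted (distance of dish from where it was at the start of the episode above 0.02 m).
It fails at once if the scoop is moved or lifted (distance of scoop from where it was at the start of the episode above 0.02 m).
It also fails if it takes over 51 s, if anything falls off the work surface, if the arm or the gripper's body presses on something with over 40 N, if the wrist force passes 120 N, or if a joint passes its speed limit or range.

## Robot

A 7-joint arm with a two-finger parallel gripper is mounted at the origin on a cart in front of the work surface, level with it; the furniture and walls round the work are solid. World frame = base frame: x ahead of the robot, y to its left, z up, the work surface at z = 0. Lengths are in m, angles in rad, forces in N, time in s.
With the tool pointing down it reaches from about 0.35 to 0.9 m from the base axis. Payload 7.2 kg.
Tool frame: the origin (TCP) lies on the centre line of the jaws, within the pads' length; the fingertips stand 22 mm ahead of it and the grasp point (between the pads) lies 3 mm ahead of it; z points along the fingers, y is the line along which they close (so a half turn about z gives the same grasp; the last joint's range is limited). The gripper opens to 88 mm and grips with 3 to 60 N. Pads are 20 mm wide; open, the fingers measure 115 mm over their backs; the gripper's body (75 mm by 178 mm) begins 61 mm behind the grasp point.
Start: joints at [1.135, 0.411, -0.013, 1.596, 0.006, 1.134, -0.082], TCP at [0.225, -0.583, 0.245] pointing down, gripper open.
Joint ranges: [-2.95, 2.95], [-0.29, 1.99], [-1.47, 1.44], [0.14, 2.54], [-1.03, 4.17], [0.13, 1.85], [-2.86, 2.86]. Speed limits (rad/s): [2.39, 2.39, 3.01, 3.01, 3.14, 3.14, 3.14].

## Interface

Orientations are given as a unit quaternion [x, y, z, w].
In Python, from station import get_state, cams, r gives the robot as it stands.
- The arm moves only by the tool apply_moves, never from a script. Its argument "deltas" is a list of rows, each a list of 7 numbers: the opening in per cent of the stroke, from 0 (shut) to 100 (fully open), then the shift along the tool's x, y, z in m, then the turn, a rotation vector about the tool's x, y, z in rad. In form: [[claw, x, y, z, rx, ry, rz], ...]. A call has 1 to 5 rows; each row shifts and turns the commanded pose from where the row before left it, along the tool's axes as they then stand; what a row does not reach is not made up. A row lasts 1/12 s, in which the tool goes at most 41.7 mm and 7.16 degrees, less where a joint would pass 70% of its speed; a pose out of reach is approached as far as the arm can. A call with a gripper value outside its range is refused whole. The fingers move at their own pace and stop on an object; "force" is the grip in N (left out, the last holds). Time passes only in rows, so rows that do not move let the fingers close. It gives the time, the measured TCP pose, the force, the opening and the grip force at its end, in the units of the state.
- get_state(): the state, without advancing time (a new reading comes with each control period).
- cams.read_camera(name): name is "scene" or "top"; returns a dict with "frame" (400x640x3 uint8, red, green, blue), "fx", "fy", "cx", "cy" (pixels), "xyz" and "rotation" of the camera in the world. Camera axes: x right, y down, z forward; pixel columns grow to the right and rows downward; lengths in m; the calibration is good to about 2 mm. A picture is of the moment at which its call begins. There is no depth.
- r.hand_in(): hands the job in; it is judged then, once.
The state is a dict: "time": time; "joint_positions": joint angles; "qvel": joint speeds; "joint_torque": joint torques, N m; "position": TCP position; "ee_rot": TCP orientation; "wrist_force": force on the tool from outside, world axes, zero at the start; "torque": the same for the moment, N m; "opening": finger opening in m; "grasp_force": force on a finger pad.
Only numpy, scipy, OpenCV 4.12 (cv2) and the standard library are available. Lean on these libraries where they do the work, as an engineer would, in place of code of your own. Each camera call takes 0.05 s, during which the arm holds its last target. There are 200 camera calls.

## Working session

There is one attempt and no reset: what is moved stays moved. The work goes in short steps, Python scripts to look and compute and a tool call to move; the robot and the scene stay as the last step left them, time stands still between calls to the robot, and variables do not carry over. Pictures are saved under pics/ and viewed, at most 10 in all, crops included, and the job is handed in when it is done.

Besides the shell and the picture viewer there is one more tool, called after "Request:" as name([rows], argument=value, ...), one row to a line, values as JSON. apply_moves: Moves the arm, as the interface text tells. Its arguments: {"type":"object","properties":{"deltas":{"type":"array"},"force":{"type":"number"}},"required":["deltas"]}

```bash
mkdir -p pics; python3 - <<'E'
from station import get_state, cams, r
import cv2,pickle
s=get_state();print(s)
for n in("scene","top"):
    c=cams.read_camera(n);pickle.dump(c,open(n+".pkl","wb"))
    cv2.imwrite(f"pics/{n}0.png",c["frame"][:,:,::-1]);print({k:c[k] for k in c if k!="frame"})
E
```

```text
{'time': 0.0, 'joint_positions': array([ 1.13478585,  0.41189221, -0.01273208,  1.59703798,  0.00560376,
        1.13426965, -0.08218969]), 'qvel': array([ 3.63625771e-04, -3.38633808e-05,  4.51161142e-04, -7.78299867e-04,
       -9.84241715e-04,  5.00921663e-04,  7.83543420e-05]), 'joint_torque': array([ 4.49980712e-05, -5.87946832e+01,  6.41752258e-01, -2.91073966e+01,
       -5.38863894e-02,  1.82763452e-02,  1.22230849e-04]), 'position': array([ 0.22454084, -0.58277787,  0.24381621]), 'ee_rot': array([ 9.83131715e-01,  1.82897274e-01, -1.95745543e-04, -7.60991813e-04]), 'wrist_force': array([ 0.90693042, -0.2018318 , -0.19026716]), 'torque': array([ 0.03390612, -0.03081378, -0.00534158]), 'grasp_force': 0.0, 'opening': 0.08809178175922387}
{'fx': 399.9105816878909, 'fy': 399.9105816878909, 'cx': 319.9635167907585, 'cy': 200.6561771949758, 'xyz': array([-0.31548104,  0.65897306,  0.78615866]), 'rotation': array([-0.39223938,  0.7790201 , -0.43139293,  0.2305994 ])}
{'fx': 385.89324651653294, 'fy': 385.89324651653294, 'cx': 323.22647079585465, 'cy': 199.39106996662233, 'xyz': array([0.3376409 , 0.07404812, 1.10515137]), 'rotation': array([-0.68473435,  0.72089235, -0.07552926,  0.07581833])}
```

View pics/scene0.png

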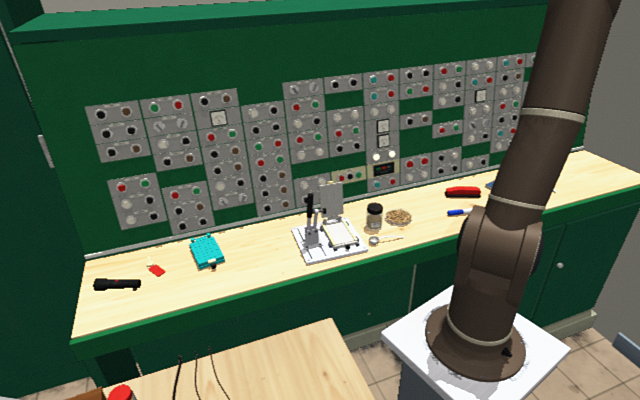

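View pics/top0.png

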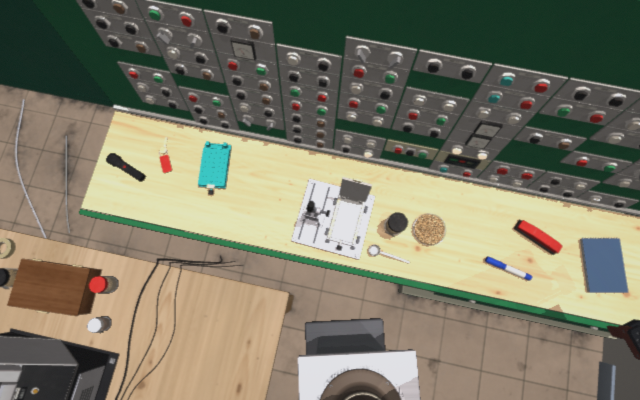

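The scene view shows the fixture with the open cutter around (330,225). In the top view it is around (335,218), with the jar at (397,225), the dish at (428,229) and the scoop at (385,254). There are two candidates for the cutter: the silver one in the fixture at top (348,215), and the turquoise one at top (214,165). The silver one fits because it stands in the nest beside the clamp. I'll confirm that in an enlarged crop.

```bash
python3 - <<'E'
import cv2,pickle,numpy as np
f=pickle.load(open("top.pkl","rb"))["frame"][170:270,285:385,::-1]
g=pickle.load(open("scene.pkl","rb"))["frame"][170:270,285:385,::-1]
k=dict(dsize=None,fx=4,fy=4,interpolation=cv2.INTER_CUBIC)
cv2.imwrite("pics/crop.png",np.hstack([cv2.resize(f,**k),cv2.resize(g,**k)]))
E
```

```text
(no output)
```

View pics/crop.png

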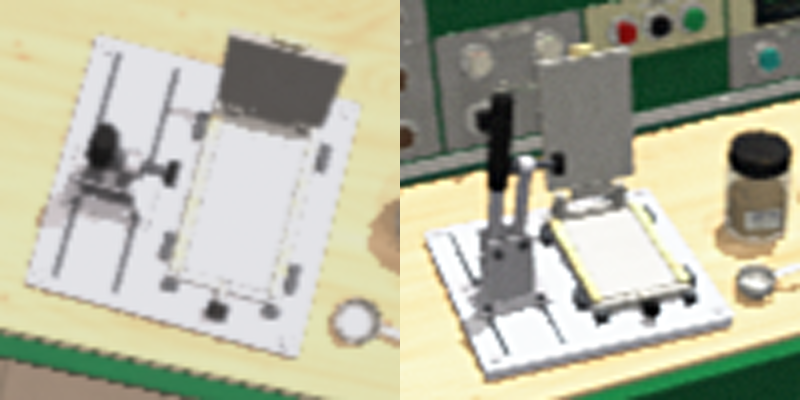

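The crop confirms the silver cutter: open plate, black knob at (215,310), clamp to its left with the handle top at (103,140). I'll fit the fixture's pose from the board corners and check it against the knob, plate and handle.

```bash
cat > h.py <<'E'
import numpy as np,pickle
from scipy.spatial.transform import Rotation as R
from scipy.optimize import least_squares
def proj(c,P):
    q=R.from_quat(c["rotation"]).inv().apply(np.atleast_2d(P)-c["xyz"])
    return np.c_[c["fx"]*q[:,0]/q[:,2]+c["cx"],c["fy"]*q[:,1]/q[:,2]+c["cy"]]
def W(p,L): # fixture->world
    return R.from_euler('z',p[2]).apply(np.atleast_2d(L))+[p[0],p[1],0]
E
python3 - <<'E'
from h import *
T=pickle.load(open("top.pkl","rb"));S=pickle.load(open("scene.pkl","rb"))
px=lambda a:(np.array(a)+.5)/4-.5+[285,170]
B=np.array([[.103,.137,.012],[-.087,.137,.012],[-.087,-.063,.012],[.103,-.063,.012]])
t=px([[97,37],[27,287],[297,357],[360,105]]);s=px([[27,235],[90,378],[332,322]])
f=lambda p:np.r_[(proj(T,W(p,B))-t).ravel(),(proj(S,W(p,B[:3]))-s).ravel()]
o=least_squares(f,[.4,0,0]);p=o.x;print("pose",p,"res",o.fun.round(2))
np.save("p.npy",p)
inv=lambda a:((np.array(a)-[285,170]+.5)*4-.5).round(0)
# plate: free edge corners for angles
for th in(1.57,1.65,1.74):
    L=[[.072-.126*np.cos(th)-0*np.sin(th),y,.036+.126*np.sin(th)] for y in(.039,-.039)]
    print(th,"top",inv(proj(T,W(p,L))).tolist(),"scene",inv(proj(S,W(p,L))).tolist())
for name,cam,pts in(("top",T,[[103,140]]),("scene",S,[[102,97]])):
    # handle tip guess: clamp y unknown -> intersect ray at z=.062+.132
    for q in px(pts):
        d=R.from_quat(cam["rotation"]).apply([(q[0]-cam["cx"])/cam["fx"],(q[1]-cam["cy"])/cam["fy"],1])
        w=cam["xyz"]+d*(.19-cam["xyz"][2])/d[2]
        print(name,"handle tip world",w,"fixture",R.from_euler('z',-p[2]).apply(w-[p[0],p[1],0]))
print(inv(proj(T,W(p,[[-.087,0,.03]]))))
# jar/dish fixture-frame positions
for n,q,z in(("jar",[397,222],.08),("dish",[428,229],.01),("scoop",[375,251],.015)):
    d=R.from_quat(T["rotation"]).apply([(q[0]-T["cx"])/T["fx"],(q[1]-T["cy"])/T["fy"],1]);w=T["xyz"]+d*(z-T["xyz"][2])/d[2];print(n,w)
E
```

```text
pose [ 0.49924927  0.0102585  -0.31222542] res [-0.58  0.04 -0.94  0.13  0.15  1.04  0.08  0.13 -0.6  -0.63 -0.37 -1.39
  1.22 -1.45]
1.57 top [[221.0, 59.0], [341.0, 90.0]] scene [[144.0, 74.0], [236.0, 58.0]]
1.65 top [[225.0, 44.0], [345.0, 75.0]] scene [[140.0, 69.0], [232.0, 52.0]]
1.74 top [[229.0, 28.0], [349.0, 59.0]] scene [[136.0, 64.0], [227.0, 48.0]]
top handle tip world [0.52557339 0.10102628 0.19      ] fixture [-0.00283038  0.09446554  0.19      ]
scene handle tip world [0.53096804 0.0978265  0.19      ] fixture [0.00328635 0.09307758 0.19      ]
[[211. 336.]]
jar [ 0.48858705 -0.12567947  0.08      ]
dish [ 0.4742203  -0.22567536  0.01      ]
scoop [ 0.41935903 -0.06922044  0.015     ]
```

The fit is consistent: the fixture is at (0.499, 0.010) with yaw -0.312. The plate's edge pixels give an angle of about 1.68, and the handle tip lies at fixture (0, 0.094), which agrees from both views. First I turn the tool to line up with the fixture, rise and shut the fingers.

Request:
apply_moves([
  [0,0,0,-0.012,0,0,0.12],
  [0,0,0,-0.012,0,0,0.12],
  [0,0,0,-0.012,0,0,0.12],
  [0,0,0,-0.012,0,0,0.12],
  [0,0,0,-0.012,0,0,0.12],
])

```text
time: 0.52
position: [0.2246, -0.583, 0.3047]
ee_rot: [0.993, -0.119, -0.0, -0.0]
wrist_force: [0.0, 0.0, 0.5]
opening: 0.0579
grasp_force: 0.0
```

Request:
apply_moves([
  [0,0,0,0,0,0,0.08],
  [0,0.005,-0.02,0,0,0,0],
  [0,0.01,-0.035,0,0,0,0],
  [0,0.01,-0.035,0,0,0,0],
  [0,0.01,-0.035,0,0,0,0],
])

```text
time: 0.93
position: [0.2967, -0.4736, 0.3041]
ee_rot: [0.988, -0.156, -0.0, -0.0]
wrist_force: [0.2, 0.5, 0.1]
opening: 0.0246
grasp_force: 0.0
```

```bash
cat >> h.py <<'E'
def st():
    from station import get_state
    s=get_state();p=np.load("p.npy");q=R.from_quat(s["ee_rot"])
    f=R.from_euler('z',-p[2]).apply(s["position"]-[p[0],p[1],0])
    print("t",round(s["time"],2),"fix",f.round(4),"F",R.from_euler('z',-p[2]).apply(s["wrist_force"]).round(1),"j",s["joint_positions"].round(2),"open",round(s["opening"],3))
    print((R.from_euler('z',-p[2])*q).as_matrix().round(3).tolist())
E
python3 -c "from h import *;st()"
```

```text
t 0.93 fix [-0.0441 -0.5227  0.3041] F [0.1 0.5 0.1] j [ 0.87  0.25  0.07  1.68 -0.02  1.21 -0.94] open 0.025
[[1.0, -0.001, -0.001], [-0.001, -1.0, 0.0], [-0.001, -0.0, -1.0]]
```

Request:
apply_moves([
  [0,0.012,-0.036,0,0,0,0],
  [0,0.012,-0.036,0,0,0,0],
  [0,0.012,-0.036,0,0,0,0],
  [0,0.012,-0.036,0,0,0,0],
  [0,0.012,-0.036,0,0,0,0],
])

```text
time: 1.35
position: [0.4094, -0.3204, 0.3045]
ee_rot: [0.988, -0.156, -0.0, -0.0]
wrist_force: [1.5, -0.1, -0.1]
opening: 0.0005
grasp_force: 0.0
```

Request:
apply_moves([
  [0,0.012,-0.036,0,0,0,0],
  [0,0.012,-0.036,0,0,0,0],
  [0,0.012,-0.036,0,0,0,0],
  [0,0.012,-0.036,0,0,0,0],
  [0,0.012,-0.036,0,0,0,0],
])

```text
time: 1.77
position: [0.5218, -0.1676, 0.3045]
ee_rot: [0.988, -0.156, -0.0, 0.0]
wrist_force: [0.1, -0.1, 0.7]
opening: 0.0009
grasp_force: 0.0
```

Request:
apply_moves([
  [0,0.012,-0.036,0,0,0,0],
  [0,0.012,-0.036,0,0,0,0],
  [0,0.012,-0.036,0,0,0,0],
  [0,0.005,-0.02,0,0,0,0],
  [0,0,0,0,0,0,0],
])

```text
time: 2.18
position: [0.6011, -0.0538, 0.3036]
ee_rot: [0.988, -0.152, -0.001, -0.002]
wrist_force: [-0.7, -0.0, 0.7]
opening: 0.0005
grasp_force: 0.0
```

```bash
python3 -c "from h import *;st()"
```

```text
t 2.18 fix [ 0.1166 -0.0297  0.3036] F [-0.6 -0.2  0.7] j [ 0.18  0.35 -0.23  1.56  0.08  1.25 -1.94] open 0.0
[[1.0, 0.008, -0.002], [0.008, -1.0, 0.003], [-0.002, -0.003, -1.0]]
```

Request:
apply_moves([
  [0,0.003,-0.01,0.03,0,0,0],
  [0,0,0,0.035,0,0,0],
  [0,0,0,0.035,0,0,0],
  [0,0,0,0.035,0,0,0],
  [0,0,0,0.02,0,0,0],
])

```text
time: 2.6
position: [0.6029, -0.0525, 0.1456]
ee_rot: [0.988, -0.156, -0.002, 0.001]
wrist_force: [-1.6, 0.4, -0.0]
opening: -0.0
grasp_force: 0.0
```

```bash
python3 - <<'E'
from h import *;st()
from station import cams
import cv2
f=cams.read_camera("top")["frame"][150:270,275:395,::-1];g=cams.read_camera("scene")["frame"][130:250,275:395,::-1]
k=dict(dsize=(400,400),interpolation=cv2.INTER_CUBIC)
cv2.imwrite("pics/c2.png",np.hstack([cv2.resize(f,**k),cv2.resize(g,**k)]))
E
```

```text
t 2.6 fix [ 0.118  -0.0279  0.1456] F [-1.6 -0.1 -0. ] j [ 0.17  0.49 -0.22  1.73  0.13  0.94 -1.99] open -0.0
[[1.0, -0.001, -0.005], [-0.001, -1.0, -0.002], [-0.005, 0.002, -1.0]]
```

View pics/c2.png

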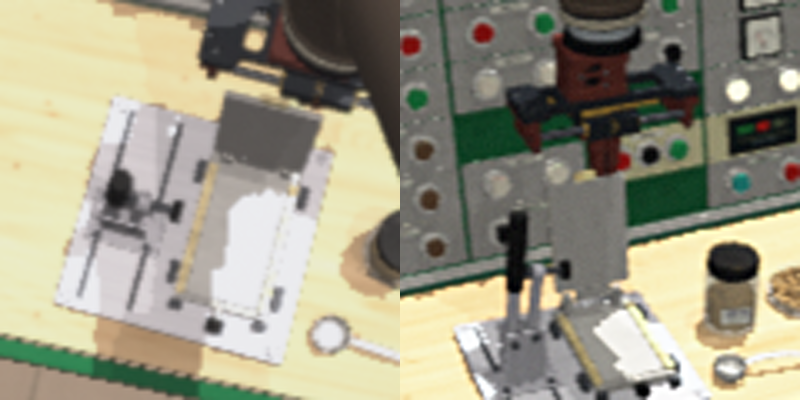

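The finger stands behind the upright plate (right crop, about (605,160)) and is clear of the clamp. I push it toward the front.

Request:
apply_moves([
  [0,-0.01,0,0,0,0,0],
  [0,-0.01,0,0,0,0,0],
  [0,-0.01,0,0,0,0,0],
  [0,-0.01,0,0,0,0,0],
  [0,-0.01,0,0,0,0,0],
])

```text
time: 3.12
position: [0.5573, -0.0358, 0.151]
ee_rot: [0.988, -0.155, 0.001, -0.0]
wrist_force: [0.5, 0.1, 0.7]
opening: 0.0004
grasp_force: 0.3
```

Request:
apply_moves([
  [0,-0.01,0,0,0,0,0],
  [0,-0.01,0,0,0,0,0],
  [0,-0.01,0,0,0,0,0],
  [0,-0.01,0,0,0,0,0],
  [0,-0.01,0,0,0,0,0],
])

```text
time: 3.53
position: [0.5091, -0.0204, 0.1496]
ee_rot: [0.988, -0.155, -0.0, 0.0]
wrist_force: [0.7, 0.2, 0.5]
opening: 0.0004
grasp_force: 0.0
```

Request:
apply_moves([
  [0,-0.01,0,0,0,0,0],
  [0,-0.01,0,0,0,0,0],
  [0,-0.01,0,0,0,0,0],
  [0,0,0,0,0,0,0],
  [0,0,0,0,0,0,0],
])

```text
time: 3.95
position: [0.4815, -0.0114, 0.1498]
ee_rot: [0.988, -0.155, 0.0, 0.0]
wrist_force: [0.4, -0.1, 0.2]
opening: 0.0007
grasp_force: 0.0
```

```bash
python3 - <<'E'
from h import *;st()
from station import cams
import cv2
f=cams.read_camera("top")["frame"][150:270,275:395,::-1];g=cams.read_camera("scene")["frame"][150:270,275:395,::-1]
k=dict(dsize=(400,400),interpolation=cv2.INTER_CUBIC)
cv2.imwrite("pics/c3.png",np.hstack([cv2.resize(f,**k),cv2.resize(g,**k)]))
E
```

```text
t 3.95 fix [-0.0102 -0.0261  0.1498] F [0.4 0.1 0.2] j [ 0.14  0.3  -0.26  2.03  0.1   0.83 -2.06] open 0.001
[[1.0, 0.0, 0.0], [0.0, -1.0, -0.0], [0.0, 0.0, -1.0]]
```

View pics/c3.png

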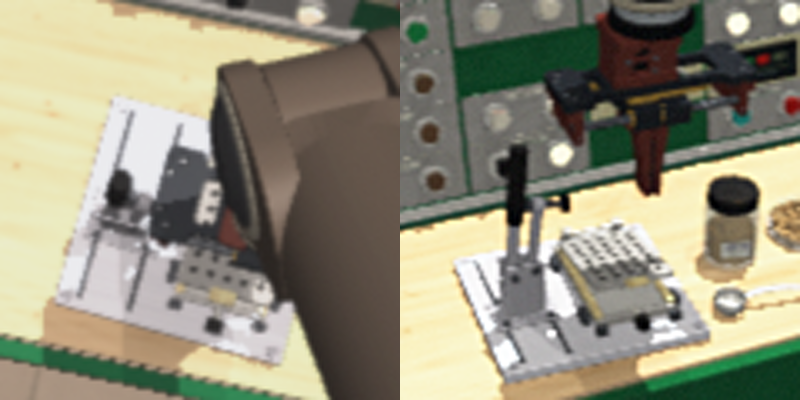

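The plate lies down over the cutter (right crop, about (610,260)) with no force on the tool. I rise and move to above the handle's inner side, then check the plate again.

Request:
apply_moves([
  [0,0,0,-0.03,0,0,0],
  [0,0,0,-0.035,0,0,0],
  [0,0.01,0,-0.025,0,0,0],
  [0,0,-0.03,0,0,0,0],
  [0,0,-0.03,0,0,0,0],
])

```text
time: 4.47
position: [0.5118, 0.0413, 0.2417]
ee_rot: [0.987, -0.158, 0.002, -0.0]
wrist_force: [1.3, 1.0, 0.0]
opening: 0.0005
grasp_force: 0.0
```

Request:
apply_moves([
  [0,0,-0.024,0,0,0,0],
  [0,0,0,0.02,0,0,0],
  [0,0,0,0.02,0,0,0],
  [0,0,0,0.015,0,0,0],
  [0,0,0,0,0,0,0],
])

```text
time: 4.88
position: [0.5158, 0.065, 0.1817]
ee_rot: [0.988, -0.155, -0.002, 0.001]
wrist_force: [-1.0, 0.2, -0.4]
opening: 0.0005
grasp_force: 0.0
```

```bash
python3 - <<'E'
from h import *;st()
from station import cams
import cv2
f=cams.read_camera("top")["frame"][150:270,275:395,::-1];g=cams.read_camera("scene")["frame"][150:270,275:395,::-1]
k=dict(dsize=(400,400),interpolation=cv2.INTER_CUBIC)
cv2.imwrite("pics/c4.png",np.hstack([cv2.resize(f,**k),cv2.resize(g,**k)]))
E
```

```text
t 4.88 fix [-0.0011  0.0572  0.1817] F [-1.  -0.2 -0.4] j [ 0.03  0.32 -0.3   1.9   0.12  0.94 -2.21] open 0.001
[[1.0, 0.0, -0.004], [0.0, -1.0, -0.002], [-0.004, 0.002, -1.0]]
```

View pics/c4.png

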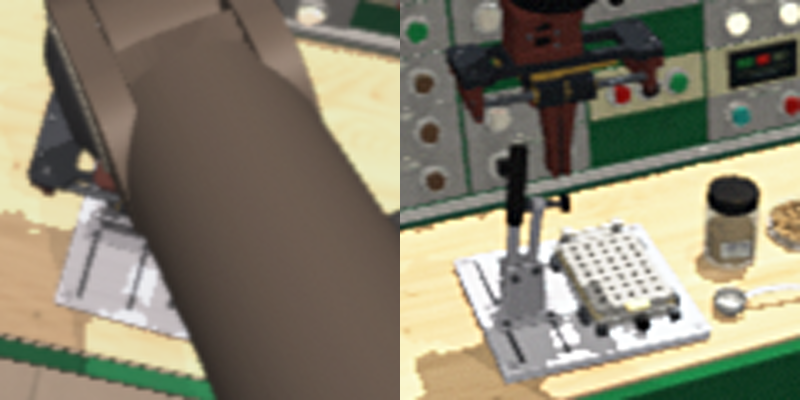

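The plate is now fully shut (right crop, about (615,270)). The finger tip at (565,175) is inboard of the handle, whose top is at (518,150). I push the handle outward along its arc.

Request:
apply_moves([
  [0,0,-0.009,0,0,0,0],
  [0,0,-0.009,0,0,0,0],
  [0,0,-0.009,0,0,0,0],
  [0,0,-0.009,0,0,0,0],
  [0,0,-0.009,0,0,0,0],
])

```text
time: 5.4
position: [0.5317, 0.1082, 0.1856]
ee_rot: [0.988, -0.156, 0.001, 0.001]
wrist_force: [-0.8, -5.6, 2.1]
opening: 0.0008
grasp_force: 3.0
```

Request:
apply_moves([
  [0,0,-0.007,0.001,0,0,0],
  [0,0,-0.007,0.002,0,0,0],
  [0,0,-0.007,0.002,0,0,0],
  [0,0,-0.007,0.003,0,0,0],
  [0,0,0,0,0,0,0],
])

```text
time: 5.82
position: [0.5404, 0.1368, 0.1773]
ee_rot: [0.988, -0.155, 0.001, -0.0]
wrist_force: [-0.0, -2.6, 4.3]
opening: 0.0006
grasp_force: 2.2
```

```bash
python3 - <<'E'
from h import *;st()
from station import cams
import cv2
g=cams.read_camera("scene")["frame"][150:270,275:395,::-1]
cv2.imwrite("pics/c5.png",cv2.resize(g,(480,480),interpolation=cv2.INTER_CUBIC))
E
```

```text
t 5.82 fix [0.0003 0.133  0.1773] F [ 0.8 -2.5  4.3] j [-0.09  0.39 -0.32  1.82  0.14  0.95 -2.35] open 0.001
[[1.0, 0.002, 0.002], [0.002, -1.0, 0.001], [0.002, -0.001, -1.0]]
```

View pics/c5.png

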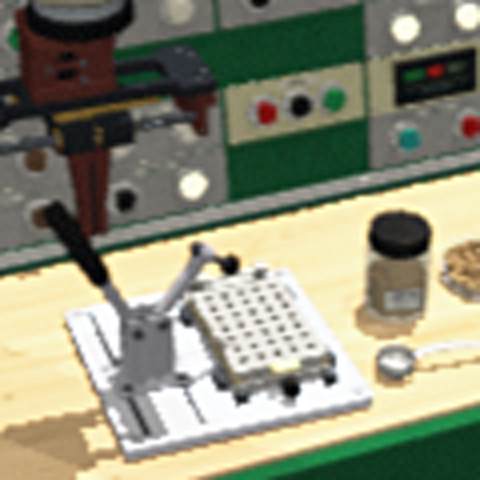

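The handle swings out (top at (60,215)) and the arm follows toward the plate. I continue along the arc past the dead point.

Request:
apply_moves([
  [0,0,-0.007,0.004,0,0,0],
  [0,0,-0.007,0.005,0,0,0],
  [0,0,-0.006,0.005,0,0,0],
  [0,0,-0.005,0.005,0,0,0],
  [0,0,-0.005,0.005,0,0,0],
])

```text
time: 6.28
position: [0.549, 0.1643, 0.1527]
ee_rot: [0.988, -0.155, 0.0, -0.0]
wrist_force: [-0.2, -0.1, 2.9]
opening: 0.0002
grasp_force: 0.9
```

Request:
apply_moves([
  [0,0,-0.005,0.005,0,0,0],
  [0,0,-0.005,0.006,0,0,0],
  [0,0,-0.004,0.006,0,0,0],
  [0,0,-0.003,0.007,0,0,0],
  [0,0,-0.003,0.007,0,0,0],
])

```text
time: 6.7
position: [0.5546, 0.1827, 0.1206]
ee_rot: [0.988, -0.155, -0.0, 0.0]
wrist_force: [0.3, -0.3, 0.1]
opening: 0.0006
grasp_force: 0.0
```

```bash
python3 - <<'E'
from h import *;st()
from station import cams
import cv2
g=cams.read_camera("scene")["frame"][150:270,275:395,::-1]
cv2.imwrite("pics/c6.png",cv2.resize(g,(480,480),interpolation=cv2.INTER_CUBIC))
E
```

```text
t 6.7 fix [-0.0003  0.1811  0.1206] F [ 0.4 -0.2  0.1] j [-0.17  0.5  -0.3   1.81  0.19  0.87 -2.45] open 0.001
[[1.0, 0.0, -0.001], [0.0, -1.0, -0.0], [-0.001, 0.0, -1.0]]
```

View pics/c6.png

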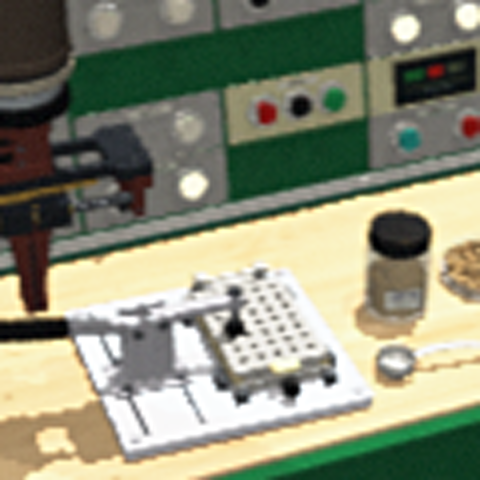

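The handle lies nearly level (left edge, about (30,328)), the pad is on the plate at (235,325), and the tool feels no force. I lift clear and check the handle's angle in a last crop.

Request:
apply_moves([
  [0,0,0,-0.02,0,0,0],
  [0,0,0,-0.035,0,0,0],
  [0,0,0,-0.035,0,0,0],
  [0,0,0,-0.03,0,0,0],
  [0,0,0,0,0,0,0],
])

```text
time: 7.17
position: [0.5574, 0.1836, 0.2479]
ee_rot: [0.988, -0.156, 0.004, -0.002]
wrist_force: [0.1, 1.1, -0.1]
opening: 0.0006
grasp_force: 0.0
```

```bash
python3 - <<'E'
from h import *;st()
from station import cams
import cv2
c=cams.read_camera("scene");p=np.load("p.npy")
g=cv2.resize(c["frame"][170:270,255:375,::-1],(720,600),interpolation=cv2.INTER_CUBIC)
for h,col in((1.3,(0,0,255)),(1.48,(0,255,0))):
    a=h-.09;L=[[0,.105+s*np.sin(a),.062+s*np.cos(a)] for s in(0,.132)]
    q=(proj(c,W(p,L))-[255,170]+.5)*6;print(h,q.round())
    cv2.line(g,*[tuple(int(v) for v in x) for x in q],col,1)
cv2.imwrite("pics/c7.png",g)
E
```

```text
t 7.17 fix [0.0021 0.1828 0.2479] F [-0.2  1.1 -0.1] j [-0.15  0.36 -0.33  1.68  0.13  1.11 -2.4 ] open 0.001
[[1.0, -0.0, 0.007], [-0.0, -1.0, 0.006], [0.007, -0.006, -1.0]]
1.3 [[322. 367.]
 [ 78. 340.]]
1.48 [[322. 367.]
 [ 70. 380.]]
```

View pics/c7.png

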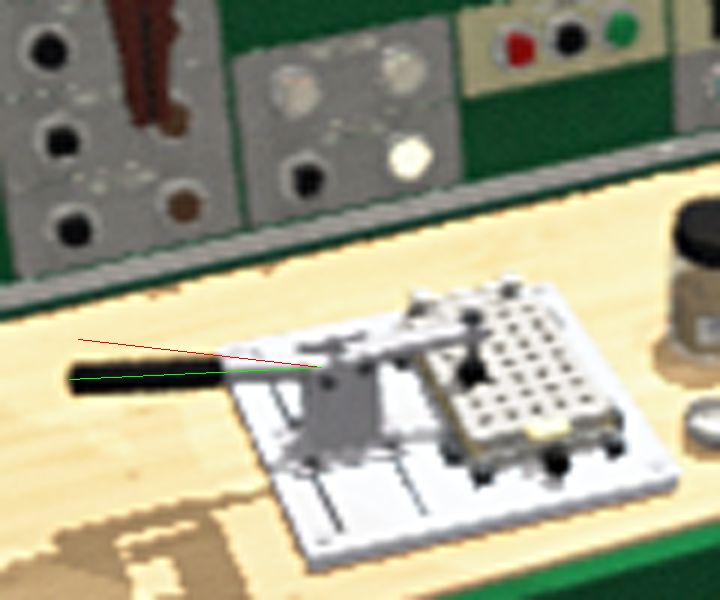

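The handle's grip lies on the green 1.48 rad line from (322,367) to (70,380), so it is locked. The pad rests on the shut plate at (470,370), and the robot touches nothing.

```bash
python3 -c "
from station import r
print(r.hand_in())"
```

```text
the job is handed in; nothing more can be done
None
```

I handed the job in after about 7 s of robot time: the top plate is shut, the clamp handle lines up with its 1.48 rad locked position, and the last picture shows the cutter in its nest; the hand-in returned no verdict.

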